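# Unload the plate washer and make it ready again

## Task

Unload the plate washer: first press its mushroom stop down until it latches, then move every framed glass plate from the washer's bay to the white drying rack, standing on edge, one to a slot and right down in it. Also lean the grey splash screen back against the front of the washer's housing, lower edge on the bench about 5 cm out, square and centred over the spray opening. Only when all that is done, turn the stop's knob clockwise so that it springs up; leave everything else on the bench alone.

Things in the scene. Friction and masses are not known exactly. Their poses are not given: they have to be found in the camera images.
- washer: Fixed lilac bench plate washer; origin on the bench under its housing's centre. Housing: box 160 (x) x 200 (y) x 120 mm high; front = face at x = -80 mm, with a dark spray opening 90 mm wide centred at y = 0. The red stop is on its top at x = +20, y = 0. On its +y side, joined by a 6 mm high drip plate, is the steel slotted bay (bay).
- bay (a point): Centre of the underside of the washer's steel bay, at x = -25, y = +230 mm of the washer, axes as the washer's. 200 x 100 mm, made like the drying rack: five slots at x = -76, -38, 0, 38, 76 mm, slot floor 8 mm above the bench, dividers to 45 mm.
- stop (a joint): How far the stop is pressed, m: 0 up, 0.0082 latched, 0.0115 bottom. Spring: 3.5 N at the top, about 8 N to pass the catch. Pressed straight down past 8.5 mm it latches and stays down when let go; it comes up only when the knob is turned clockwise by 0.6 rad or more and let go.
- stop_knob (a joint): Turn of the stop's red mushroom cap, rad, growing clockwise seen from above, 0 to 1.3. A light spring (under 0.06 N m) returns it to 0 when let go. If latched, the catch frees at about 0.5 to 0.6 rad and the cap springs up, at the latest when the fingers open.
- stop_top (a point): Centre of the top of the red mushroom cap, moving with it: 46 mm above the housing's top when up, 38 mm when latched. Cap 42 mm across, 22 mm high, straight rim from 6 to 19 mm below this point; under it a yellow collar 36 mm across, 10 mm high. Grip the cap by straddling it from above.
- rack: White plastic drying rack, loose, about 0.9 kg, 200 (x) x 100 (y) x 45 mm high; origin: centre of its underside. Five slots across it (plate thickness along the rack's x) at x = -76, -38, 0, 38, 76 mm: 14 mm wide, 22 mm in the top 12 mm, 88 mm long in y between end walls 22 mm high; slot floor 8 mm up, dividers to 45 mm.
- foot: Fixed light-grey painted foot in which the splash screen stands upright at first: two bars 170 mm long (x), 30 mm high, with a 14 mm groove between them along x; origin at the centre of its underside; the groove's floor is the bench.
- screen: Splash screen: a grey plastic slab 10 mm thick (its x), 160 mm wide (its y), 180 mm high (its z), about 0.32 kg; origin at the centre of its lower edge face. Take it by the top edge. Against the front of the housing it rests on the 120 mm high top edge.
- plate1: Glass plate in a white plastic frame, 10 mm thick (its x), 80 mm wide (its y), 100 mm high (its z), 0.13 kg; origin at the centre of its underside. It stands on edge in a slot of the washer's bay; may be absent (all five are alike, 3 to 5 are there).
- plate2: Another such plate; may be absent.
- plate3: Another such plate; may be absent.
- plate4: Another such plate; may be absent.
- plate5: Another such plate; may be absent.
- flask: Bystander: green glass conical flask, 118 mm tall, 80 mm wide at the foot; origin at the centre of its underside. Leave it alone.
- washbottle: Bystander: white plastic bottle with a red cap, 170 mm tall, 62 mm across; origin at the centre of its underside. Leave it alone.
- beaker: Bystander: open glass beaker, 85 mm tall, 68 mm across; origin at the centre of its underside. Leave it alone.
- jar: Bystander: small amber jar, 60 mm tall, 48 mm across; origin at the centre of its underside. Leave it alone.
- tipbox: Bystander: closed blue pipette-tip box, 80 x 110 x 50 mm; origin at the centre of its underside. Leave it alone.
- timer: Bystander: flat grey bench timer, 60 x 60 x 22 mm; origin at the centre of its underside. Leave it alone.
- notebook: Bystander: closed notebook, 120 x 90 x 14 mm, lying flat; origin at the centre of its underside. Leave it alone.
Things that resemble listed ones, but are neither listed nor needed, are in the scene too. What is shaped like the plate3 but turquoise or yellow is not meant.

How it is judged:
On the way, in this order (a step that is already met when the one before it is completed fails the run):
1. the stop is pressed down and latched (value of joint stop above 0.007 m), for 0.3 s.
2. with the stop still down, every plate stands in the drying rack and the screen leans against the housing's front (value of joint stop above 0.007 m and x of plate1 in the frame of rack between -0.09 and 0.09 m and y of plate1 in the frame of rack between -0.02 and 0.02 m and z of plate1 in the frame of rack between 0.003 and 0.014 m and angle between each of plate1, plate2, plate3, plate4, plate5's own z axis and vertical below 0.22 rad and linear speed of each of plate1, plate2, plate3, plate4, plate5, screen below 0.03 m/s and x of plate2 in the frame of rack between -0.09 and 0.09 m and y of plate2 in the frame of rack between -0.02 and 0.02 m and z of plate2 in the frame of rack between 0.003 and 0.014 m and x of plate3 in the frame of rack between -0.09 and 0.09 m and y of plate3 in the frame of rack between -0.02 and 0.02 m and z of plate3 in the frame of rack between 0.003 and 0.014 m and x of plate4 in the frame of rack between -0.09 and 0.09 m and y of plate4 in the frame of rack between -0.02 and 0.02 m and z of plate4 in the frame of rack between 0.003 and 0.014 m and x of plate5 in the frame of rack between -0.09 and 0.09 m and y of plate5 in the frame of rack between -0.02 and 0.02 m and z of plate5 in the frame of rack between 0.003 and 0.014 m and angle between screen's own z axis and vertical between 0.17 and 0.65 rad and height (world z) of screen below 0.01 m and y of screen in the frame of washer between -0.035 and 0.035 m and x of screen in the frame of washer between -0.2 and -0.09 m and angle between the y axis of screen and the y axis of washer, either way round below 0.2 rad and contact force between screen and washer above 0.1 N), for 0.3 s.
3. the stop is reset and has sprung up (value of joint stop below 0.003 m), for 0.2 s.
At the end, for the whole second after the job is handed in: Every plate stands in a rack slot (under 6 mm off its floor, 20 mm off the rack's centre line, 0.22 rad off upright); the screen, foot on the bench, touches the washer, tilted 0.17 to 0.65 rad, foot 10 to 120 mm out, within 35 mm of centre and 0.2 rad of square; the stop is up within 3 mm (value of joint stop below 0.003 m and x of plate1 in the frame of rack between -0.09 and 0.09 m and y of plate1 in the frame of rack between -0.02 and 0.02 m and z of plate1 in the frame of rack between 0.003 and 0.014 m and angle between each of plate1, plate2, plate3, plate4, plate5's own z axis and vertical below 0.22 rad and linear speed of each of plate1, plate2, plate3, plate4, plate5, screen below 0.03 m/s and x of plate2 in the frame of rack between -0.09 and 0.09 m and y of plate2 in the frame of rack between -0.02 and 0.02 m and z of plate2 in the frame of rack between 0.003 and 0.014 m and x of plate3 in the frame of rack between -0.09 and 0.09 m and y of plate3 in the frame of rack between -0.02 and 0.02 m and z of plate3 in the frame of rack between 0.003 and 0.014 m and x of plate4 in the frame of rack between -0.09 and 0.09 m and y of plate4 in the frame of rack between -0.02 and 0.02 m and z of plate4 in the frame of rack between 0.003 and 0.014 m and x of plate5 in the frame of rack between -0.09 and 0.09 m and y of plate5 in the frame of rack between -0.02 and 0.02 m and z of plate5 in the frame of rack between 0.003 and 0.014 m and angle between screen's own z axis and vertical between 0.17 and 0.65 rad and height (world z) of screen below 0.01 m and y of screen in the frame of washer between -0.035 and 0.035 m and x of screen in the frame of washer between -0.2 and -0.09 m and angle between the y axis of screen and the y axis of washer, either way round below 0.2 rad and contact force between screen and washer above 0.1 N).
It fails at once if a plate is lifted while the stop is not pressed down (value of joint stop below 0.004 m and height (world z) of any of plate1, plate2, plate3, plate4, plate5 above 0.05 m).
It fails at once if another thing on the bench is moved by more than 3 cm (distance of any of flask, washbottle, beaker, jar, tipbox, timer, notebook from where it was at the start of the episode above 0.03 m).
Of plate1, plate2, plate3, plate4, plate5 only 3 to 5 are there at a start; the rules pass over those that are not, and their reading is None.
At some moment in a run one of rack may be knocked a few centimetres aside while the robot is not near it.
It also fails if it takes over 210 s, if anything falls off the work surface, if the arm or the gripper's body presses on something with over 40 N, if the wrist force passes 120 N, or if a joint passes its speed limit or range.

## Robot

A 7-joint arm with a two-finger parallel gripper is mounted at the origin on the work surface. World frame = base frame: x ahead of the robot, y to its left, z up, the work surface at z = 0. Lengths are in m, angles in rad, forces in N, time in s.
With the tool pointing down it reaches from about 0.425 to 0.925 m from the base axis. Payload 6.8 kg.
Tool frame: the origin (TCP) lies at the very end of the fingers, on their centre line; the grasp point (between the pads) lies 19 mm behind it; z points along the fingers, x is the direction in which the jaws open and shut, and the axes are right-handed (so a half turn about z gives the same grasp; the last joint's range is limited). The gripper opens to 85 mm and grips with 20 to 120 N. Pads are 22 mm wide; open, the fingers measure 114 mm over their backs; the gripper's body (76 mm by 85 mm) begins 54 mm behind the grasp point. The pads swing forward as they close: fully open they stand 13 mm farther back than shut.
Start: joints at [1.177, 0.477, 0.022, 1.555, -0.011, 1.109, -0.083], TCP at [0.19, -0.648, 0.231] pointing down, gripper open.
Joint ranges: [-2.96, 2.96], [-0.34, 2.1], [-1.41, 1.46], [0.24, 2.44], [-1.37, 4.51], [0.17, 1.92], [-2.96, 2.96]. Speed limits (rad/s): [2.39, 2.39, 3.14, 3.14, 3.14, 3.14, 3.14].

## Interface

Orientations are given as [roll, pitch, yaw] about the fixed x, y, z axes, in that order (R = Rz(yaw) Ry(pitch) Rx(roll)).
In Python, from station import env, vision, find_in, mark_of gives the robot as it stands. Calls block until the motion is done:
- env.reach(position, orientation): joint-space move of the TCP to a pose.
- env.servo_line(position, orientation=None, v=0.15, stop_force=None): straight line of the TCP; orientation=None keeps the orientation; v is the mean speed in m/s. With stop_force (N) it stops when the force on the tool has changed by that much, and returns True; else False.
- env.movej(angles): joint-space move.
- env.move_gripper(opening): finger opening in m; the grip force is fixed at half the most; returns when the fingers have stopped.
- env.wait(seconds).
- env.inverse_kinematics(position, orientation): joint angles nearest the present ones, or None.
- env.sense(): the state.
- vision.capture(name): name is "side" or "top"; returns (picture, depth): 400x640x3 uint8, red, green, blue; 400x640 float32, m along the optical axis (not along the pixel's ray), 0 where there is no reading.
- vision.camera_params(name): a dict with "vertical_fov" (degrees; the focal length in pixels is half the picture's height over the tangent of half this angle, whatever the lens; pixels are square), "cx", "cy" (the principal point, pixels), "distortion" ([k1, k2, p1, p2, k3] as OpenCV has them; the pictures are not rectified), "R" (3x3) and "t" (3): a world point X has camera coordinates R X + t. Camera axes: x right, y down, z forward; pixel columns grow to the right and rows downward; lengths in m; the calibration is good to about 2 mm. A picture is of the moment at which its call begins. camera_params takes no time and is no camera call.
A pose or a line that the arm cannot do raises env.PlanningError and nothing moves.
- env.close_job(): hands the job in, once; it reports no verdict.
Trained networks look in the newest picture that a camera, given by its name, has taken for a name from the list of things; names that differ only in an ending like _2 or _b are one class to them, and where a whole thing is asked for, a point or a joint stands for the part that bears it (a point fixed in the world has none). Each returns a list of dicts, best first, with "confidence" (0 to 1); they miss things now and then, are a little off and sometimes report something else, mostly with a low value. They report only what shows in the picture. A call takes as long as a camera call. They do not tell look-alikes from the thing itself.
- find_in(target, camera): "rect" ([left, top, width, height] in pixels, round what is visible of it).
- mark_of(target, camera): "xy" ([column, row] in pixels: a listed point, or the origin of a listed thing).
The state is a dict: "clock": time; "joint_pos": joint angles; "dq": joint speeds; "joint_efforts": joint torques, N m; "eef_pos": TCP position; "eef_rot": TCP orientation; "contact_force": force on the tool from outside, world axes, zero at the start; "ft_torque": the same for the moment, N m; "gripper_width": finger opening in m.
Only numpy, scipy, OpenCV 4.12 (cv2) and the standard library are available. Lean on these libraries where they do the work, as an engineer would, in place of code of your own. Each camera call takes 0.05 s, during which the arm holds its last target.

## Working session

There is one attempt and no reset: what is moved stays moved. The work goes in short steps, each a Python script; the robot and the scene stay as the last script left them, time stands still between calls to the robot, and variables do not carry over. Pictures are saved under pics/ and viewed, and the job is handed in when it is done.

```bash
ls -la; mkdir -p pics; python3 - <<'E'
from station import env, vision, find_in, mark_of
import cv2
for n in ("side","top"):
    p,d=vision.capture(n); cv2.imwrite(f"pics/{n}0.png",p[:,:,::-1])
    print(n,vision.camera_params(n),d.min(),d.max())
s=env.sense();print(s)
E
```

```text
total 12
drwxr-xr-x  3 agent agent 4096 Dec  7 02:53 .
drwxr-xr-x 23 root  root  4096 Dec  7 02:53 ..
drwxr-xr-x  2 agent agent 4096 Dec  7 02:53 pics
side {'vertical_fov': 49.085640605989006, 'cx': 323.7700603758804, 'cy': 195.0823870683352, 'distortion': array([-0.02875187,  0.        ,  0.        ,  0.        ,  0.        ]), 'R': array([[-0.68926489, -0.7242508 ,  0.01935692],
       [-0.4143225 ,  0.3721092 , -0.8305851 ],
       [ 0.59434904, -0.58051316, -0.55655521]]), 't': array([0.3002868 , 0.33681505, 0.81272751])} 0.0 3.8158565
top {'vertical_fov': 53.041168418006094, 'cx': 314.72575085808444, 'cy': 202.95161548141454, 'distortion': array([-0.01890721,  0.        ,  0.        ,  0.        ,  0.        ]), 'R': array([[ 0.0075481 , -0.99973946,  0.02154154],
       [-0.99217725, -0.01017195, -0.124422  ],
       [ 0.1246087 , -0.02043387, -0.99199553]]), 't': array([-0.10377403,  0.55201055,  1.22474503])} 0.0 2.2482538
{'clock': 0.1, 'joint_pos': array([ 1.17690203,  0.47772256,  0.02234491,  1.55631041, -0.01151698,
        1.1093189 , -0.08312631]), 'dq': array([ 0.0026473 , -0.00141725,  0.00040659, -0.00302947, -0.00012296,
       -0.00031037,  0.00082713]), 'joint_efforts': array([ 4.17096686e-03, -5.97762823e+01,  1.61347635e+00, -2.81958854e+01,
        1.27774570e-02,  4.97125482e-03,  1.44428947e-05]), 'eef_pos': array([ 0.19014352, -0.64712399,  0.23043736]), 'eef_rot': array([ 3.14148838e+00,  1.62790401e-03, -1.28501754e+00]), 'contact_force': array([ 0.35025328, -0.6127878 , -0.11168497]), 'ft_torque': array([-0.00120552, -0.01065708,  0.04760801]), 'gripper_width': 0.08560674584557963}
```

View pics/side0.png

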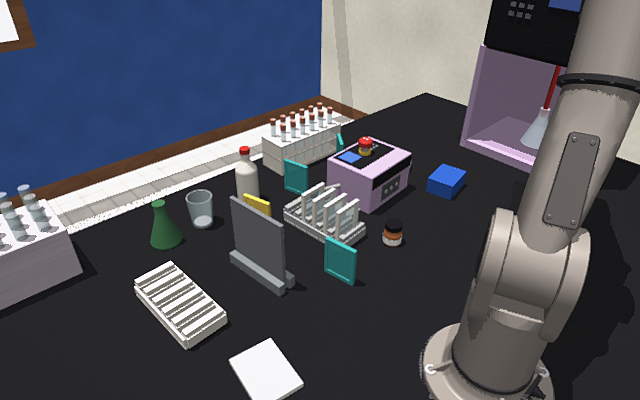

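View pics/top0.png

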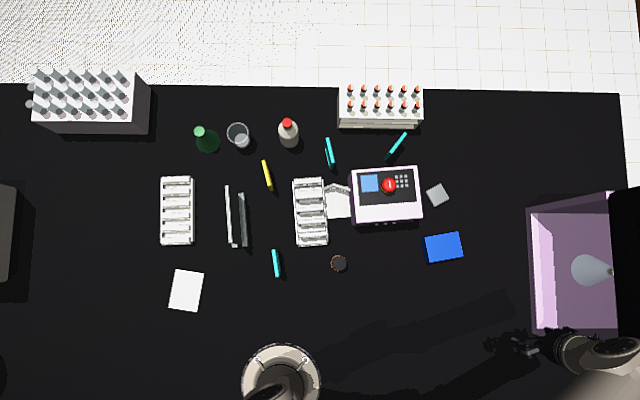

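The side view shows the lilac washer at (370,170) with the red stop at (366,143), the bay with plates at (325,215), the screen in its foot at (260,245) and the rack at (180,300). In the top view the washer is at (387,195), the bay at (310,210), the screen at (237,218) and the rack at (177,210). The turquoise and yellow plates are decoys.

```bash
cat > h.py <<'E'
import numpy as np, cv2
from station import env, vision, find_in, mark_of
def K(n):
    p=vision.camera_params(n); f=200/np.tan(np.radians(p['vertical_fov'])/2)
    return np.array([[f,0,p['cx']],[0,f,p['cy']],[0,0,1]]),np.array(p['distortion']),np.array(p['R']),np.array(p['t'])
def cloud(n,d):
    k,D,R,t=K(n)
    v,u=np.mgrid[0:400,0:640]
    uv=np.stack([u.ravel(),v.ravel()],1).astype(np.float64)[:,None]
    q=cv2.undistortPoints(uv,k,D)[:,0]
    z=d.ravel().astype(float)
    P=np.c_[q*z[:,None],z]
    X=(P-t)@R
    X[z<=0]=np.nan
    return X.reshape(400,640,3)
def project(n,X):
    k,D,R,t=K(n)
    return cv2.projectPoints(np.atleast_2d(X).astype(float),cv2.Rodrigues(R)[0],t,k,D)[0][:,0]
def cap(n,save=None):
    p,d=vision.capture(n)
    if save: cv2.imwrite(save,p[:,:,::-1])
    return p,cloud(n,d)
def ray(n,uv,z):
    k,D,R,t=K(n)
    q=cv2.undistortPoints(np.array([[uv]],float),k,D)[0,0]
    d=R.T@np.r_[q,1]; c=-R.T@t
    return c+d*(z-c[2])/d[2]
E
cat > ortho.py <<'E'
# merged ortho map
from h import *
import sys
def ortho(P,X,x0,x1,y0,y1,res=0.001):
    H=int((x1-x0)/res);W=int((y1-y0)/res)
    z=np.full((H,W),-1.0);c=np.zeros((H,W,3),np.uint8)
    x=X.reshape(-1,3);p=P.reshape(-1,3)
    m=np.isfinite(x[:,0])
    r=np.full(len(x),-1);cc=r.copy()
    r[m]=((x1-x[m,0])/res).astype(int);cc[m]=((y1-x[m,1])/res).astype(int)
    m&=(r>=0)&(r<H)&(cc>=0)&(cc<W)
    o=np.argsort(x[m,2]);r=r[m][o];cc=cc[m][o]
    z[r,cc]=x[m,2][o];c[r,cc]=p[m][o]
    return z,c
E
python3 - <<'E'
from h import *
ps=[]
for n in ("side","top"):
    p,X=cap(n); np.savez(f"/tmp/{n}.npz",p=p,X=X)
    for t in ["washer","stop_top","bay","rack","foot","screen","plate1","flask","washbottle","beaker","jar","tipbox","timer","notebook"]:
        m=mark_of(t,n); 
        print(n,t,[(np.round(q['confidence'],2),np.round(q['xy'],1)) for q in m[:7]])
p=np.load("/tmp/top.npz")['p'][:,:,::-1]
cv2.imwrite("pics/topz.png",cv2.resize(p[130:290,140:460],None,fx=2.5,fy=2.5,interpolation=cv2.INTER_CUBIC))
p=np.load("/tmp/side.npz")['p'][:,:,::-1]
cv2.imwrite("pics/sidez.png",cv2.resize(p[130:350,130:420],None,fx=2.6,fy=2.6,interpolation=cv2.INTER_CUBIC))
E
```

```text
side washer [(np.float64(0.89), array([365.9, 189.3]))]
side stop_top [(np.float64(0.57), array([363. , 138.1]))]
side bay [(np.float64(0.57), array([321.9, 225. ]))]
side rack [(np.float64(0.6), array([176.5, 308.4]))]
side foot [(np.float64(0.65), array([259.3, 275.8]))]
side screen [(np.float64(0.98), array([263.3, 267.7]))]
side plate1 [(np.float64(0.93), array([345. , 236.7])), (np.float64(0.93), array([320.4, 224.3])), (np.float64(0.78), array([337.3, 277.5])), (np.float64(0.67), array([296. , 192.1])), (np.float64(0.61), array([332.7, 229.4])), (np.float64(0.61), array([310.8, 219.4]))]
side flask [(np.float64(0.57), array([166.1, 234.6]))]
side washbottle [(np.float64(0.78), array([249.1, 198.9])), (np.float64(0.68), array([394.8, 244.1])), (np.float64(0.66), array([347.1, 236.1]))]
side beaker [(np.float64(0.58), array([201.1, 224. ]))]
side jar [(np.float64(0.77), array([392.3, 241.3]))]
side tipbox [(np.float64(0.71), array([446.3, 191.1]))]
side timer []
side notebook [(np.float64(0.7), array([267.4, 374. ]))]
top washer [(np.float64(0.92), array([378.5, 199.9]))]
top sto
[... 513 characters left out ...]
306.7, 209.2])), (np.float64(0.46), array([393.9, 149.2]))]
top flask [(np.float64(0.81), array([204.4, 135.9])), (np.float64(0.32), array([177.8, 210.4])), (np.float64(0.21), array([242., 141.]))]
top washbottle [(np.float64(0.56), array([293.6, 135.3]))]
top beaker [(np.float64(0.71), array([243. , 141.2]))]
top jar [(np.float64(0.68), array([336.9, 264.2]))]
top tipbox [(np.float64(0.68), array([438.4, 244.6])), (np.float64(0.59), array([179.9, 208.1])), (np.float64(0.43), array([310.9, 199.6]))]
top timer [(np.float64(0.73), array([438. , 196.8])), (np.float64(0.59), array([243.6, 139.1]))]
top notebook [(np.float64(0.82), array([187.2, 289.6])), (np.float64(0.4), array([308.1, 214.1]))]
```

View pics/topz.png

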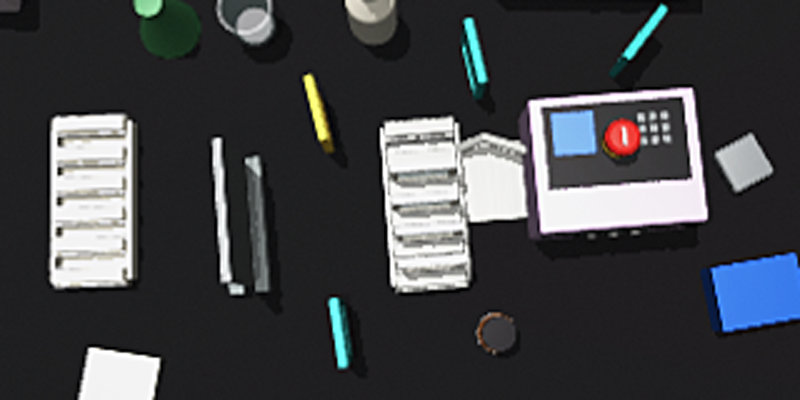

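View pics/sidez.png

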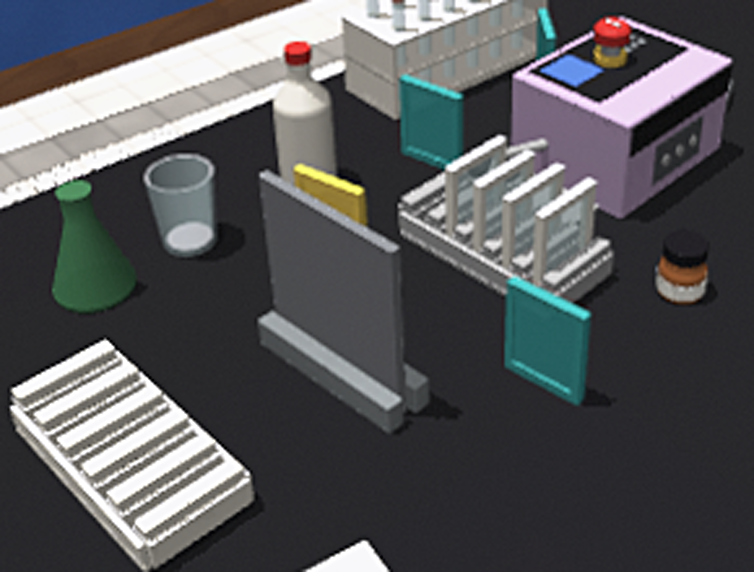

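```bash
python3 - <<'E'
from h import *
for n in ("side","top"):
    X=np.load(f"/tmp/{n}.npz")['X']; 
    f=np.isfinite(X[...,0]); print(n,f.mean())
    z=X[...,2]; b=f&(abs(z)<0.02)&(X[...,0]>0.3)&(X[...,0]<0.9)&(abs(X[...,1])<.5); print(np.median(z[b]),z[b].std())
X=np.load("/tmp/top.npz")['X']
# washer top pixels
z=X[...,2]
def box(m):
    P=X[m][:,:2]; r=cv2.minAreaRect((P*1000).astype(np.float32)); return np.round(r[0],1),np.round(r[1],1),round(r[2],2)
m=np.zeros((400,640),bool)
m[160:230,345:430]=True; mm=m&(abs(z-.12)<.008); print("washer",mm.sum(),box(mm),z[mm].mean())
m[:]=False; m[170:250,155:200]=True; mm=m&(abs(z-.04)<.012); print("rack",mm.sum(),box(mm),z[mm].mean())
m[:]=False; m[170:250,288:330]=True; mm=m&(abs(z-.04)<.012); print("bay",mm.sum(),box(mm),z[mm].mean())
mm=m&(z>.06); print("plates",mm.sum(),z[mm].max()); 
m[:]=False; m[170:260,215:255]=True; mm=m&(abs(z-.03)<.008); print("foot",mm.sum(),box(mm))
mm=m&(z>.17)&(z<.2); print("screen",mm.sum(),box(mm) if mm.sum()>3 else 0,z[mm].mean())
# height of bay area plates
for z0 in (.06,.08,.095):
    pass
E
```

```text
side 0.996109375
0.0004640708850050934 0.003943273974233763
top 0.9960390625
0.0006634335211365165 0.0036841340198497568
washer 3439 (array([ 573.5, -310. ]), array([162.8, 202.1]), 5.08) 0.12095783060557733
rack 1471 (array([528.2, 334.9]), array([211.8,  97.7]), 2.67) 0.040159094623400234
bay 1395 (array([529.2, -87.2]), array([215.1, 116.7]), 1.9) 0.04086077731516815
plates 453 0.11444333190555084
foot 400 (array([501.4, 141.9]), array([169.6,  50.7]), 4.16)
screen 250 (array([503.4, 143.8]), array([158.8,  11.2]), 5.58) 0.1795031996332389
```

```bash
cat > fit.py <<'E'
from h import *
def rectfit(P):
    """P Nx2 m -> centre, yaw of long axis(-90..90deg), sizes via min-area rect of hull, hull centroid/moments"""
    P=(np.asarray(P)*1000).astype(np.float32)
    h=cv2.convexHull(P); M=cv2.moments(h)
    c=np.array([M['m10'],M['m01']])/M['m00']
    a=0.5*np.arctan2(2*M['mu11'],M['mu20']-M['mu02'])
    r=cv2.minAreaRect(P)
    return c/1000,a,(np.round(r[0],1),np.round(r[1],1),round(r[2],2))
def sel(X,c,half,z0,z1):
    with np.errstate(invalid='ignore'):
        return (abs(X[...,0]-c[0])<half[0])&(abs(X[...,1]-c[1])<half[1])&(X[...,2]>z0)&(X[...,2]<z1)
E
python3 - <<'E'
from fit import *
for n in ("top","side"):
    X=np.load(f"/tmp/{n}.npz")['X']
    for nm,c,h,z0,z1 in [("washer",(.573,-.31),(.11,.14),.116,.126),("rack",(.528,.335),(.13,.08),.0405,.05),("bay",(.529,-.087),(.13,.07),.0405,.05),("foot",(.503,.143),(.11,.05),.025,.035),("screen",(.503,.143),(.1,.05),.174,.187),
      ("jar",(.4,-.16),(.06,.06),.05,.07),("tipbox",(.42,-.46),(.1,.1),.045,.055)]:
        m=sel(X,c,h,z0,z1)
        if m.sum()<10: print(n,nm,"few");continue
        c_,a,r=rectfit(X[m][:,:2]); print(n,nm,m.sum(),"z",np.round(X[m][:,2].mean(),4),np.round(c_,4),"yaw",np.round(np.degrees(a),2),r)
    m=sel(X,(.529,-.087),(.13,.07),.1,.115)
    lab=cv2.connectedComponentsWithStats(m.astype(np.uint8),connectivity=8)
    for i in range(1,lab[0]):
        q=X[lab[1]==i]
        if len(q)>10:
            c_,a,r=rectfit(q[:,:2]); print(n,"plate",len(q),np.round(c_,4),np.round(np.degrees(a),1),r,np.round(q[:,2].max(),4))
E
```

```text
top washer 3258 z 0.1211 [ 0.573  -0.3089] yaw -85.4 (array([ 573.3, -309. ]), array([162.3, 199.9]), 5.05)
top rack 829 z 0.0453 [0.5289 0.3356] yaw 2.76 (array([527.8, 335. ]), array([203.5,  88.2]), 2.97)
top bay 833 z 0.0454 [ 0.5339 -0.09  ] yaw 0.37 (array([530.6, -97.6]), array([206.2, 118.3]), 5.13)
top foot 357 z 0.0301 [0.4887 0.1364] yaw 0.13 (array([500.8, 143.9]), array([168.3,  50.6]), 5.7)
top screen 232 z 0.1801 [0.5034 0.144 ] yaw 5.71 (array([503.4, 143.8]), array([158.8,  11.2]), 5.58)
top jar 166 z 0.0604 [ 0.3976 -0.1499] yaw 39.2 (array([ 397.2, -148. ]), array([117.4,  41.6]), 41.54)
top tipbox 891 z 0.0504 [ 0.4354 -0.4792] yaw 64.52 (array([ 427.5, -467.1]), array([193.9, 109.9]), 78.55)
top plate 101 [ 0.5663 -0.0809] -84.8 (array([566.2, -80.2]), array([10.5, 78.1]), 4.98) 0.1132
top plate 97 [ 0.528  -0.0806] -85.1 (array([528.1, -80.7]), array([10.1, 77.6]), 4.71) 0.1144
top plate 98 [ 0.4917 -0.0869] -84.6 (array([491.7, -86.8]), array([ 9.7, 77.5]), 5.41) 0.1138
top plate 98 [ 0.4532 -0.0909] -84.9 (array([453.1, -91.3]), array([10. , 79.4]), 5.22) 0.11
[... 419 characters left out ...]
ide screen 305 z 0.1785 [0.5025 0.1436] yaw 5.56 (array([501.7, 143.5]), array([161.3,  12.7]), 5.37)
side jar 229 z 0.0583 [ 0.3992 -0.1514] yaw 34.82 (array([ 402.5, -145.4]), array([131. ,  45.8]), 38.31)
side tipbox 536 z 0.049 [ 0.4388 -0.4698] yaw 63.06 (array([ 431.4, -456.2]), array([217.9, 115.2]), 72.73)
side plate 122 [ 0.564  -0.0803] -85.8 (array([564.2, -81.2]), array([13.9, 84.1]), 2.65) 0.11
side plate 124 [ 0.5262 -0.0804] -83.6 (array([526.1, -80.1]), array([13.9, 80.1]), 6.68) 0.1103
side plate 132 [ 0.4898 -0.0871] -84.7 (array([489.8, -86.9]), array([13.6, 82.4]), 5.3) 0.1101
side plate 131 [ 0.4511 -0.0904] -84.3 (array([450.8, -91.1]), array([13.4, 82.9]), 4.57) 0.1108
```

```bash
cat >> h.py <<'E'
def down(yaw): return [np.pi,0,yaw]
def wrap(a): return (a+np.pi)%(2*np.pi)-np.pi
def best_yaw(pos,yaw):
    c=[]
    for y in (yaw,yaw+np.pi):
        y=wrap(y); q=env.inverse_kinematics(list(pos),down(y))
        if q is not None: c.append((abs(q[6])+0.3*np.abs(np.array(q)-env.sense()['joint_pos']).sum(),y,np.round(q,2)))
    c.sort(key=lambda t:t[0]); return c
def st(msg=""):
    s=env.sense(); print(msg,"t=%.1f"%s['clock'],"pos",np.round(s['eef_pos'],4),"rot",np.round(s['eef_rot'],3),"F",np.round(s['contact_force'],1),"w %.4f"%s['gripper_width'],"q7 %.2f"%s['joint_pos'][6]); return s
E
python3 - <<'E'
from h import *
s=env.sense(); p=s['eef_pos']
print(best_yaw((.592,-.307,.3),np.radians(5)))
for pos,y in [((.565,-.08,.3),5),((.528,.335,.3),2.7),((.503,.143,.3),95),((.44,-.32,.35),5)]:
    print(pos,best_yaw(pos,np.radians(y)))
env.servo_line([p[0],p[1],.33],v=.2)
env.move_gripper(0.0)
y=best_yaw((.592,-.307,.3),np.radians(5))[0][1]
env.reach([.592,-.307,.25],down(y)); st()
env.servo_line([.592,-.307,.185],v=.1)
p,X=cap("side","pics/s1.png"); p,X=cap("top","pics/t1.png"); st()
E
```

```text
[(np.float64(0.8754022067897302), np.float64(0.08726646259971638), array([ 0.66,  0.44, -0.4 ,  1.47,  0.18,  1.26,  0.33])), (np.float64(3.775995430828167), np.float64(-3.0543261909900767), array([ 0.26,  0.42,  0.18,  1.5 , -0.08,  1.23, -2.61]))]
(0.565, -0.08, 0.3) [(np.float64(0.6185883836917052), np.float64(0.08726646259971638), array([ 0.51,  0.3 , -0.6 ,  1.69,  0.18,  1.2 , -0.04])), (np.float64(4.489048539928362), np.float64(-3.0543261909900767), array([-0.87,  0.51,  1.29,  1.78, -0.52,  1.25, -2.5 ]))]
(0.528, 0.335, 0.3) [(np.float64(2.1587043116602547), np.float64(0.047123889803847074), array([ 0.05,  0.54, -1.04,  1.55,  0.47,  1.33, -1.  ])), (np.float64(3.695285446461721), np.float64(-3.0944687637859456), array([ 0.12,  0.6 , -1.18,  1.54,  0.56,  1.38,  2.08]))]
(0.503, 0.143, 0.3) [(np.float64(2.056613306671464), np.float64(1.658062789394613), array([ 0.52,  0.35, -1.13,  1.78,  0.33,  1.23,  0.96])), (np.float64(3.438529432413782), np.float64(-1.4835298641951802), array([ 0.36,  0.27, -0.9 ,  1.79,  0.23,  1.19, -2.09]))]
(0.44, -0.32, 0.35) [(np.float64(1.1353281566608429), np.float64(0.08726646259971638), array([ 0.85,  0.19, -0.4 ,  1.69,  0.08,  1.27,  0.53])), (np.float64(3.7009937258150063), np.float64(-3.0543261909900767), array([ 0.41,  0.16,  0.12,  1.72, -0.02,  1.26, -2.52]))]
 t=4.9 pos [ 0.591  -0.3092  0.2501] rot [3.14  0.    0.084] F [-0.3  0.2  0.1] w 0.0003 q7 0.31
 t=5.8 pos [ 0.5926 -0.3072  0.186 ] rot [ 3.141e+00 -1.000e-03  8.700e-02] F [ 1.   0.2 -0.3] w -0.0001 q7 0.29
```

```bash
python3 - <<'E'
import cv2,numpy as np
a=cv2.imread("pics/s1.png")[80:240,280:480]; b=cv2.imread("pics/t1.png")[130:260,320:460]
a=cv2.resize(a,(500,400)); b=cv2.resize(b,(300,400*1))
cv2.imwrite("pics/c1.png",np.hstack([a,b]))
E
```

```text
(no output)
```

View pics/c1.png

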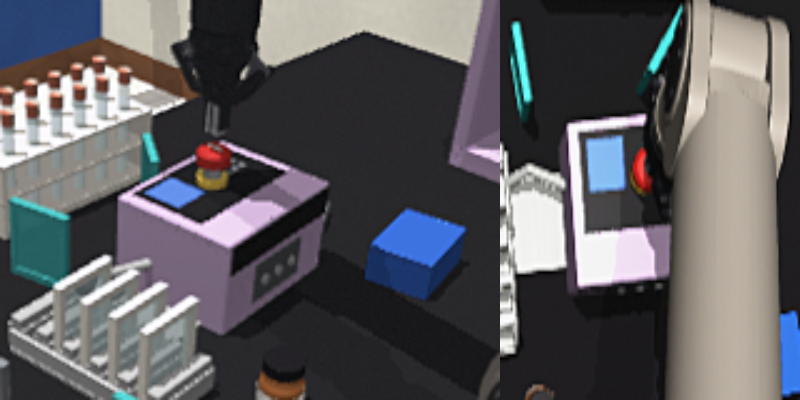

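The closed fingers are directly above the red cap (crop around (213,150)). Next I press it down.

```bash
python3 - <<'E'
from h import *
print(env.servo_line([.592,-.307,.150],v=.02,stop_force=16)); st()
env.wait(.5); st()
env.servo_line([.592,-.307,.30],v=.12); st()
p,X=cap("side","pics/s2.png")
cv2.imwrite("pics/s2z.png",cv2.resize(p[100:220,300:460,::-1],None,fx=4,fy=4))
from fit import *
m=sel(X,(.592,-.307),(.04,.04),.13,.19); print(np.sort(X[m][:,2])[-12:])
m=sel(np.load("/tmp/side.npz")['X'],(.592,-.307),(.04,.04),.13,.19); print(np.sort(np.load("/tmp/side.npz")['X'][m][:,2])[-12:])
E
```

```text
True
 t=7.3 pos [ 0.5922 -0.3071  0.1545] rot [ 3.141 -0.     0.087] F [-2.7  0.8  7.1] w 0.0002 q7 0.28
 t=7.8 pos [ 0.5922 -0.3071  0.1545] rot [ 3.141 -0.     0.087] F [-2.1  0.6  7.8] w -0.0001 q7 0.28
 t=9.2 pos [ 0.5916 -0.3069  0.2989] rot [-3.141e+00  2.000e-03  8.700e-02] F [ 0.6  0.6 -0.5] w -0.0001 q7 0.33
[0.15785312 0.15799209 0.1580473  0.15820408 0.1582753  0.15829641
 0.15830941 0.15860719 0.15907621 0.15911808 0.15935312 0.15963134]
[0.1653676  0.16540864 0.16544318 0.16598881 0.16602305 0.16602518
 0.16604527 0.16610085 0.16620364 0.16635779 0.16684231 0.16845761]
```

View pics/s2z.png

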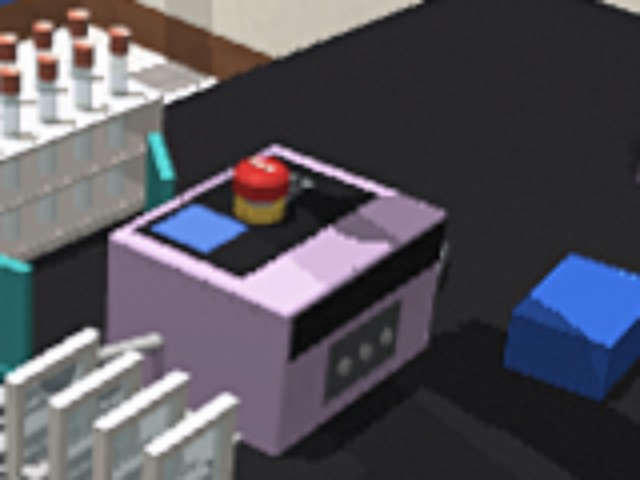

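The cap top now reads 158 mm, against 166 mm before, so the stop is latched. Next is the first plate.

```bash
cat > plates.py <<'E'
from fit import *
def rack_pose(verbose=True,guess=(.528,.335)):
    """both cameras; returns c,yaw"""
    out=[]
    for n in ("top","side"):
        p,X=cap(n); np.savez(f"/tmp/{n}_r.npz",p=p,X=X)
        m=sel(X,guess,(.18,.13),.0405,.05)
        # keep largest blob (dilated)
        mm=cv2.morphologyEx(m.astype(np.uint8),cv2.MORPH_CLOSE,np.ones((9,9)))
        k,l,s,_=cv2.connectedComponentsWithStats(mm)
        if k<2: print(n,"none");continue
        i=1+np.argmax(s[1:,4]); m&=(l==i)
        c,a,r=rectfit(X[m][:,:2]); out.append((c,a,r,m.sum()))
        if verbose: print(n,"rack",m.sum(),np.round(c,4),round(np.degrees(a),2),r)
    return out
def grab(pos,yaw,zg=.078):
    env.move_gripper(.024)
    env.servo_line([*pos,.14],v=.2)
    hit=env.servo_line([*pos,zg],v=.06,stop_force=10)
    st("at plate hit=%s"%hit)
    if hit: return False
    env.move_gripper(0.0); s=st("gripped")
    env.servo_line([*pos,.30],v=.2); st("lifted")
    return True
def place(c,yaw,slot,zg=.078,dy=0.,zhigh=.30):
    p=np.array(c)+slot*np.array([np.cos(yaw),np.sin(yaw)])+dy*np.array([-np.sin(yaw),np.cos(yaw)])
    env.servo_line([*p,zhigh],down(yaw),v=.25); 
    env.servo_line([*p,zg+.045],v=.15); st("above slot")
    hit=env.servo_line([*p,zg+.0005],v=.04,stop_force=8); s=st("down hit=%s"%hit)
    return p,hit
E
python3 - <<'E'
from plates import *
y=np.radians(5)
env.reach([.5652,-.0806,.25],down(y)); st()
if grab((.5652,-.0806),y): 
    r=rack_pose()
    p,X=cap("side"); cv2.imwrite("pics/s3.png",p[:,:,::-1])
E
```

```text
t=10.1 pos [ 0.5657 -0.0826  0.2502] rot [ 3.141e+00 -1.000e-03  8.500e-02] F [-0.5 -0.9  0.7] w -0.0001 q7 -0.04
at plate hit=False t=12.4 pos [ 0.5656 -0.0806  0.0784] rot [ 3.141e+00 -1.000e-03  8.700e-02] F [-0.1 -0.1 -0.1] w 0.0239 q7 -0.16
gripped t=12.6 pos [ 0.5657 -0.0806  0.0786] rot [ 3.141e+00 -1.000e-03  8.700e-02] F [-0.   0.   3.3] w 0.0089 q7 -0.16
lifted t=13.9 pos [ 0.5644 -0.0806  0.2986] rot [-3.141e+00  2.000e-03  8.700e-02] F [ 0.  -0.2 -1.3] w 0.0090 q7 -0.02
top rack 816 [0.5281 0.336 ] 3.06 (array([528. , 336.2]), array([203.9,  86.2]), 2.83)
side rack 1831 [0.5274 0.3352] 2.57 (array([527.7, 335.4]), array([209.6,  89. ]), 2.5)
```

View pics/s3.png

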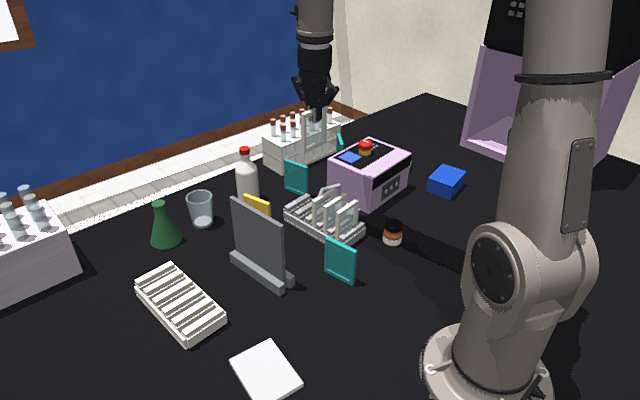

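The plate is held upright in the gripper at (320,130), and the rack hasn't moved. I'll place it in slot +76.

```bash
python3 - <<'E'
from plates import *
p,hit=place((.5278,.3356),np.radians(2.7),.076)
p_,X=cap("side"); cv2.imwrite("pics/s4.png",cv2.resize(p_[180:360,100:300,::-1],None,fx=3,fy=3,interpolation=cv2.INTER_CUBIC))
E
```

```text
above slot t=17.2 pos [0.6043 0.3398 0.1242] rot [-3.141e+00 -2.000e-03  4.700e-02] F [-0.8 -1.  -0.3] w 0.0090 q7 -0.85
down hit=False t=18.5 pos [0.6039 0.3393 0.0787] rot [-3.141 -0.     0.047] F [-0.6  0.9 -0.8] w 0.0091 q7 -0.88
```

View pics/s4.png

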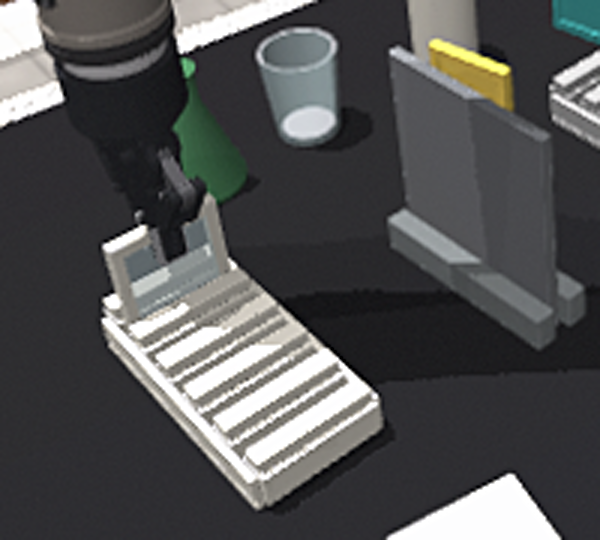

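The plate stands down in the far slot, at about (165,270) in the crop. Releasing and moving on.

```bash
cat >> plates.py <<'E'
def release():
    env.move_gripper(.024); s=env.sense(); p=s['eef_pos']
    env.servo_line([p[0],p[1],.30],v=.2)
def report():
    for n in ("top","side"):
        X=np.load(f"/tmp/{n}_r.npz")['X']; 
        for nm,c in (("bay",(.529,-.087)),("rack",(.528,.335))):
            m=sel(X,c,(.14,.09),.098,.118)
            lab=cv2.connectedComponentsWithStats(m.astype(np.uint8),connectivity=8)
            for i in range(1,lab[0]):
                q=X[lab[1]==i]
                if len(q)>25:
                    c_,a,r=rectfit(q[:,:2]); print(n,nm,"plate",len(q),np.round(c_,4),np.round(np.degrees(a),1),r[1:],np.round(np.percentile(q[:,2],[50,95]),4))
E
python3 - <<'E'
from plates import *
release()
y=np.radians(5)
env.servo_line([.5271,-.0805,.30],down(y),v=.28)
r=rack_pose(); report()
cv2.imwrite("pics/s5.png",np.load("/tmp/side_r.npz")['p'][...,::-1])
grab((.5271,-.0805),y); r=rack_pose()
E
```

```text
top rack 806 [0.5287 0.3357] 2.7 (array([528. , 336.4]), array([203.5,  86.9]), 2.17)
side rack 1719 [0.5196 0.3361] 5.58 (array([526.5, 335.1]), array([208.6,  90. ]), 2.4)
top rack plate 96 [0.6018 0.3407] -85.9 (array([10.9, 79.3]), 2.86) [0.1079 0.1117]
side bay plate 137 [ 0.526  -0.0807] -84.2 (array([15.1, 82.2]), 7.61) [0.106  0.1085]
side bay plate 140 [ 0.4898 -0.0872] -84.0 (array([12.4, 83.4]), 5.98) [0.1063 0.1085]
side bay plate 141 [ 0.4511 -0.0906] -84.4 (array([13.1, 83. ]), 6.33) [0.1063 0.1086]
side rack plate 283 [0.6029 0.3392] -88.1 (array([13.8, 81.3]), 1.67) [0.1074 0.1102]
at plate hit=False t=24.2 pos [ 0.5274 -0.0805  0.0784] rot [ 3.141e+00 -1.000e-03  8.700e-02] F [0.1 0.7 0.2] w 0.0240 q7 -0.15
gripped t=24.5 pos [ 0.5277 -0.0805  0.0786] rot [ 3.141e+00 -1.000e-03  8.700e-02] F [-0.1 -0.1  2.9] w 0.0089 q7 -0.15
lifted t=25.7 pos [ 0.5263 -0.0805  0.2987] rot [-3.141e+00  2.000e-03  8.700e-02] F [ 0.3  0.1 -2.4] w 0.0090 q7 0.01
top rack 802 [0.5282 0.3358] 3.28 (array([527.9, 335.9]), array([204. ,  86.3]), 3.19)
side rack 1707 [0.52   0.3362] 5.32 (array([527.2, 335.3]), array([209.2,  89.4]), 2.46)
```

View pics/s5.png

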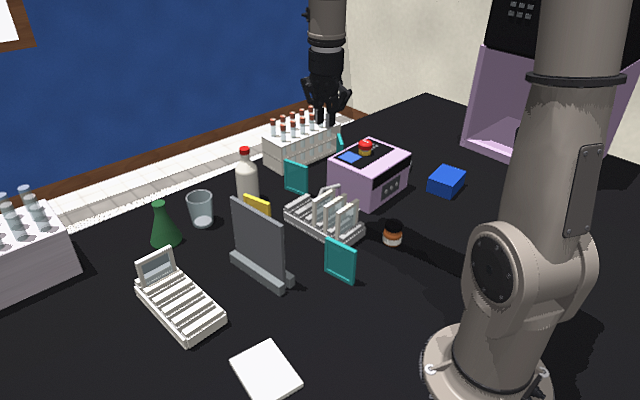

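The first plate is in its slot, with its top at z≈0.108 m (around (155,262)). Next is plate two.

```bash
python3 - <<'E'
from plates import *
p,hit=place((.5278,.3357),np.radians(2.7),.038)
if not hit:
    release()
    y=np.radians(5)
    env.servo_line([.4908,-.0870,.30],down(y),v=.28)
    r=rack_pose(); report()
    cv2.imwrite("pics/s6.png",np.load("/tmp/side_r.npz")['p'][...,::-1])
E
```

```text
above slot t=29.0 pos [0.5663 0.338  0.1241] rot [-3.141e+00 -2.000e-03  4.700e-02] F [ 0.2 -0.1 -1.7] w 0.0088 q7 -0.90
down hit=False t=30.2 pos [0.5659 0.3377 0.0787] rot [-3.141 -0.     0.047] F [-0.5 -0.2 -1.1] w 0.0093 q7 -0.93
top rack 784 [0.5281 0.3357] 2.91 (array([528. , 335.5]), array([203.4,  86.7]), 2.95)
side rack 1509 [0.5114 0.3376] 9.51 (array([526.9, 334.8]), array([209.7,  90.2]), 2.62)
top rack plate 97 [0.6018 0.3404] -85.8 (array([11. , 80.3]), 2.95) [0.1077 0.1114]
top rack plate 108 [0.5664 0.3346] -86.9 (array([10.4, 81.9]), 3.22) [0.1083 0.112 ]
side bay plate 144 [ 0.4897 -0.0851] -85.3 (array([13.8, 83.6]), 5.22) [0.1063 0.1086]
side bay plate 145 [ 0.451  -0.0906] -85.2 (array([13.3, 81.6]), 3.96) [0.1063 0.1084]
side rack plate 281 [0.6027 0.3387] -87.5 (array([14.4, 81.9]), 3.05) [0.1073 0.1103]
side rack plate 288 [0.5644 0.3344] -87.4 (array([13.5, 81.2]), 3.06) [0.1077 0.1103]
```

```bash
python3 - <<'E'
from plates import *
y=np.radians(5)
if grab((.4908,-.0870),y): r=rack_pose()
E
```

```text
at plate hit=False t=35.9 pos [ 0.4911 -0.087   0.0783] rot [ 3.141e+00 -1.000e-03  8.700e-02] F [ 0.1  0.2 -0.7] w 0.0242 q7 -0.13
gripped t=36.2 pos [ 0.4913 -0.0871  0.0785] rot [ 3.141e+00 -1.000e-03  8.700e-02] F [-0.2 -0.   3.2] w 0.0095 q7 -0.13
lifted t=37.5 pos [ 0.49   -0.087   0.2988] rot [-3.141e+00  2.000e-03  8.700e-02] F [-0.2 -0.7 -0.7] w 0.0093 q7 0.06
top rack 766 [0.5283 0.3356] 2.53 (array([527.6, 335.6]), array([203. ,  87.6]), 2.58)
side rack 1518 [0.5121 0.3381] 9.43 (array([526.3, 335.6]), array([210. ,  89.5]), 2.9)
```

```bash
python3 - <<'E'
from plates import *
p,hit=place((.5278,.3357),np.radians(2.7),0.0)
if not hit:
    release()
    y=np.radians(5)
    env.servo_line([.4522,-.0907,.30],down(y),v=.28)
    r=rack_pose(); report()
E
```

```text
above slot t=40.7 pos [0.5283 0.3362 0.124 ] rot [-3.141e+00 -1.000e-03  4.700e-02] F [-0.2  0.4 -0.7] w 0.0088 q7 -0.95
down hit=False t=42.0 pos [0.5279 0.3359 0.0786] rot [-3.141 -0.     0.047] F [-0.1  0.3 -1.3] w 0.0094 q7 -0.99
top rack 784 [0.5282 0.336 ] 2.86 (array([528., 336.]), array([203.3,  85.9]), 2.72)
side rack 1260 [0.5051 0.3404] 13.85 (array([526.7, 335.4]), array([209.1,  89.5]), 2.57)
top rack plate 96 [0.602  0.3395] -86.7 (array([10.4, 81.3]), 2.64) [0.1074 0.1117]
top rack plate 106 [0.5663 0.3351] -87.3 (array([10.5, 81. ]), 3.18) [0.1087 0.112 ]
top rack plate 107 [0.5281 0.334 ] -87.2 (array([11. , 81.4]), 2.47) [0.1083 0.1122]
side bay plate 143 [ 0.4508 -0.0905] -84.7 (array([12.6, 82.8]), 4.8) [0.1062 0.1091]
side rack plate 280 [0.6037 0.3393] -87.1 (array([17.1, 81. ]), 2.19) [0.1075 0.1102]
side rack plate 284 [0.5657 0.3347] -88.2 (array([14.7, 83.5]), 1.22) [0.1075 0.1102]
side rack plate 304 [0.5265 0.3348] -88.0 (array([14. , 81.8]), 1.63) [0.1076 0.11  ]
```

```bash
python3 - <<'E'
from plates import *
y=np.radians(5)
if grab((.4522,-.0907),y): r=rack_pose()
cv2.imwrite("pics/s7.png",np.load("/tmp/side_r.npz")['p'][...,::-1])
E
```

```text
at plate hit=False t=47.7 pos [ 0.4525 -0.0907  0.0783] rot [ 3.141e+00 -1.000e-03  8.700e-02] F [ 0.9 -1.3  0.9] w 0.0242 q7 -0.10
gripped t=48.0 pos [ 0.4528 -0.0907  0.0785] rot [ 3.141e+00 -1.000e-03  8.700e-02] F [-0.8 -0.   3.5] w 0.0088 q7 -0.10
lifted t=49.2 pos [ 0.4514 -0.0906  0.2988] rot [-3.141e+00  2.000e-03  8.700e-02] F [ 0.   0.5 -1.5] w 0.0089 q7 0.11
top rack 787 [0.5282 0.3355] 2.85 (array([527.7, 335. ]), array([203. ,  86.7]), 3.08)
side rack 1263 [0.5058 0.34  ] 13.75 (array([527.1, 335.5]), array([209.8,  89.4]), 2.83)
```

View pics/s7.png

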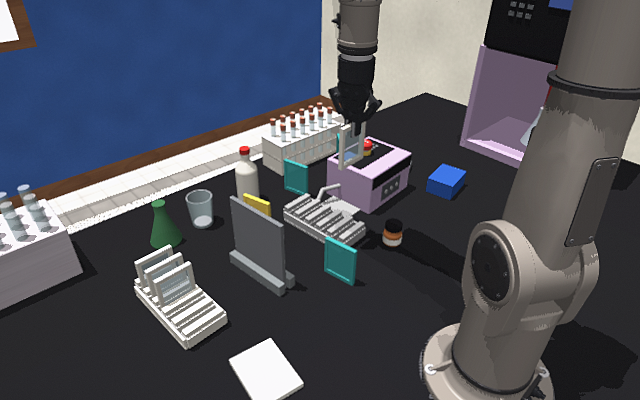

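The bay is now empty and the fourth plate is held at (350,148). It goes into slot -38. I'll also work out the clearances for the screen.

```bash
python3 - <<'E'
from plates import *
p,hit=place((.5278,.3357),np.radians(2.7),-0.038)
if not hit:
    release()
    env.reach([.503,.1438,.34],down(np.radians(95.6))); st()
    for n in ("top","side"):
        k,X=cap(n)
        m=sel(X,(.4,-.155),(.05,.05),.045,.07); q=X[m]; print("jar",np.round(q.min(0),3),np.round(q.max(0),3))
        m=sel(X,(.40,-.47),(.1,.1),.035,.055); r=cv2.minAreaRect((X[m][:,:2]*1000).astype(np.float32)); print("tip",r,np.round(cv2.boxPoints(r)))
    r=rack_pose(); report()
    for n in ("top","side"):
        X=np.load(f"/tmp/{n}_r.npz")['X']; m=sel(X,(.503,.143),(.1,.04),.174,.187); print(n,m.sum(), rectfit(X[m][:,:2]) if m.sum()>10 else 0)
    cv2.imwrite("pics/s8.png",np.load("/tmp/side_r.npz")['p'][...,::-1])
    cv2.imwrite("pics/t8.png",np.load("/tmp/top_r.npz")['p'][...,::-1])
E
```

```text
above slot t=52.5 pos [0.4904 0.3345 0.124 ] rot [-3.141e+00 -2.000e-03  4.700e-02] F [-0.2  0.4 -1.4] w 0.0090 q7 -1.01
down hit=False t=53.8 pos [0.49   0.3341 0.0786] rot [-3.141 -0.     0.047] F [ 0.4 -0.2 -1.3] w 0.0089 q7 -1.05
 t=57.0 pos [0.5029 0.1441 0.3398] rot [-3.141 -0.     1.668] F [-0.7 -0.2 -0.7] w 0.0242 q7 1.05
jar [ 0.352 -0.195  0.045] [ 0.443 -0.106  0.069]
tip ((420.8223876953125, -497.50067138671875), (80.10779571533203, 112.32867431640625), 10.4611234664917) [[ 371. -450.]
 [ 392. -560.]
 [ 470. -545.]
 [ 450. -435.]]
jar [ 0.35  -0.195  0.045] [ 0.438 -0.107  0.062]
tip ((442.17803955078125, -465.1261291503906), (140.2425994873047, 170.5194091796875), 8.643564224243164) [[ 360. -391.]
 [ 386. -560.]
 [ 524. -539.]
 [ 499. -370.]]
top rack 8 [0.4296 0.3641] 25.08 (array([429.7, 364.7]), array([10.5,  4.9]), 29.15)
side rack 1006 [0.5    0.3352] 16.08 (array([527.1, 327.5]), array([209.9,  89.5]), 2.81)
side rack plate 272 [0.6034 0.331 ] -88.4 (array([14.7, 82. ]), 1.39) [0.1072 0.1103]
side rack plate 284 [0.565  0.3273] -88.1 (array([14.2, 82.1]), 1.28) [0.1073 0.1105]
side rack plate 297 [0.5266 0.3276] -87.7 (array([15.1, 80.8]), 3.67) [0.1076 0.1104]
side rack plate 314 [0.4887 0.3241] -86.8 (array([13.8, 81. ]), 2.79) [0.1073 0.11  ]
top 129 (array([0.52195911, 0.14594084]), np.float64(0.11719797547363886), (array([517.8, 145.7]), array([132.7,  10.8]), 6.1))
side 304 (array([0.50080935, 0.14344913]), np.float64(0.10999840861246901), (array([502.3, 143.4]), array([159.7,  13.1]), 6.53))
```

View pics/s8.png

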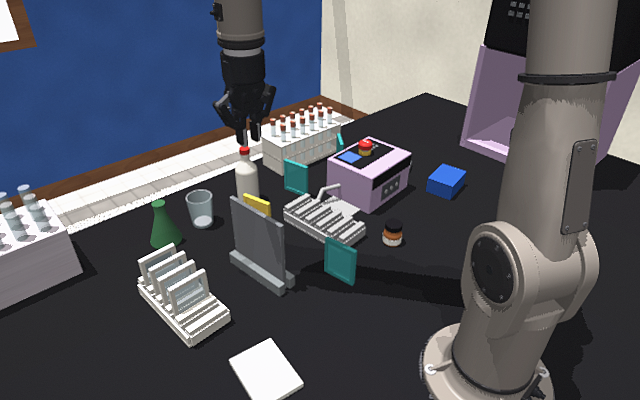

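All four plates stand in the rack, seen around (180,280). The rack has shifted about 8 mm in -y but the plates are still seated. Next is the screen.

```bash
python3 - <<'E'
from h import *
c=(.5027,.1437); y=np.radians(95.6)
env.move_gripper(.034)
env.servo_line([*c,.22],v=.15)
hit=env.servo_line([*c,.150],v=.06,stop_force=10); st("hit %s"%hit)
if not hit:
    env.move_gripper(0.0); st("grip")
    env.servo_line([*c,.40],v=.15); st("lift")
    t=.34; ps=np.radians(4.95)
    o=[np.pi,t,ps]
    k=np.array([np.cos(ps),np.sin(ps)]); W=np.array([.572,-.3086])
    foot=W-.130*k
    z=np.array([np.sin(t),np.cos(t)])
    tcp=np.r_[foot+.150*z[0]*k, .150*z[1]]
    print(tcp)
    for dz in (.005,.15,.25): print(env.inverse_kinematics([tcp[0],tcp[1],tcp[2]+dz],o))
    cv2.imwrite("pics/s9.png",cap("side")[0][...,::-1])
E
```

```text
hit False t=59.7 pos [0.503  0.1438 0.1504] rot [ 3.141 -0.     1.669] F [ 0.1  0.2 -0.3] w 0.0336 q7 0.85
grip t=60.1 pos [0.5031 0.1438 0.1504] rot [ 3.141 -0.     1.668] F [0.4 0.2 3. ] w 0.0089 q7 0.85
lift t=61.9 pos [0.5024 0.1435 0.3992] rot [-3.14   0.     1.669] F [ 0.6  0.8 -3.8] w 0.0089 q7 1.08
[ 0.49232135 -0.31550092  0.1414132 ]
[ 0.76726998  0.64450397 -0.56827135  1.6139535   0.4492326   1.33618825
  0.13865424]
[ 0.79766443  0.51553455 -0.61843166  1.47543946  0.38218776  1.57988134
  0.21782676]
[ 0.81210834  0.46639249 -0.65932986  1.33053059  0.36737195  1.76686317
  0.25737011]
```

View pics/s9.png

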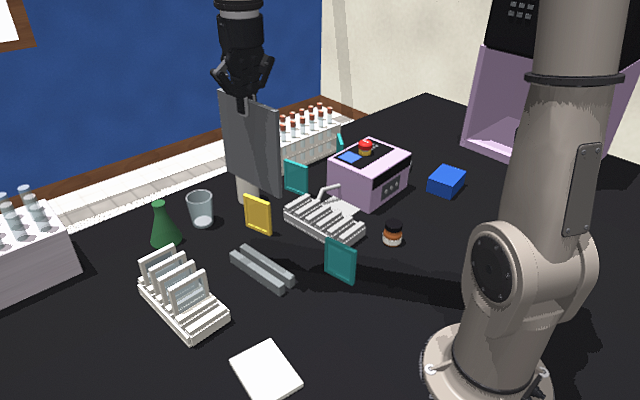

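```bash
python3 - <<'E'
from h import *
t=.34; ps=np.radians(4.95)
o=[np.pi,t,ps]
env.servo_line([.47,-.10,.40],down(np.radians(45)),v=.12)
env.servo_line([.46,-.316,.40],down(ps),v=.12); st()
k=np.array([np.cos(ps),np.sin(ps)]); W=np.array([.572,-.3086])
tcp=np.r_[W-.130*k+.150*np.sin(t)*k, .150*np.cos(t)]
env.servo_line(tcp+[0,0,.19],o,v=.10); st()
env.servo_line(tcp+[0,0,.06],o,v=.12); st()
a,_=cap("side"); b,_=cap("top")
cv2.imwrite("pics/c10.png",np.hstack([cv2.resize(a[100:300,280:480,::-1],(400,400)),cv2.resize(b[130:290,300:460,::-1],(400,400))]))
E
```

```text
t=66.1 pos [ 0.4602 -0.3152  0.4002] rot [ 3.142 -0.     0.088] F [ 0.3 -0.1 -3.8] w 0.0092 q7 0.47
 t=67.0 pos [ 0.4924 -0.3158  0.3322] rot [3.141 0.338 0.086] F [ 0.6 -0.2 -2.7] w 0.0093 q7 0.27
 t=68.2 pos [ 0.4929 -0.3157  0.2023] rot [3.141 0.339 0.086] F [ 0.1 -0.4 -3.6] w 0.0090 q7 0.19
```

View pics/c10.png

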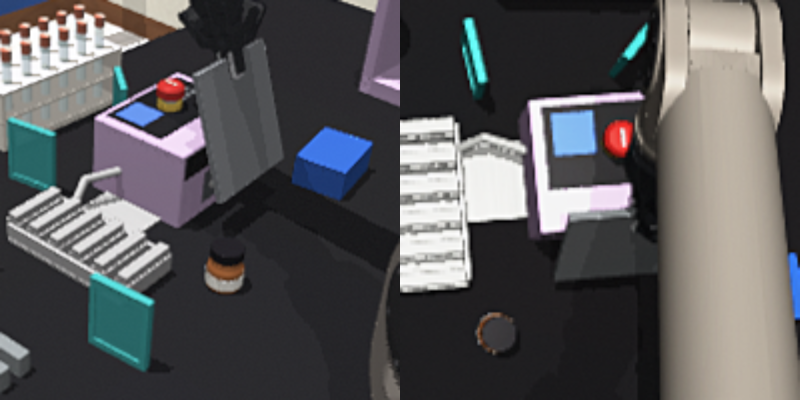

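The screen is tilted and centred in front of the housing, at (235,120) in the side crop, with its foot about 6 cm up. Lowering it.

```bash
python3 - <<'E'
from h import *
t=.34; ps=np.radians(4.95); o=[np.pi,t,ps]
k=np.array([np.cos(ps),np.sin(ps)]); W=np.array([.572,-.3086])
tcp=np.r_[W-.130*k+.150*np.sin(t)*k, .150*np.cos(t)]
env.servo_line(tcp+[0,0,.012],o,v=.08); st()
print(env.servo_line(tcp+[0,0,-.001],o,v=.02,stop_force=5)); st()
a,_=cap("side")
cv2.imwrite("pics/s11.png",cv2.resize(a[100:280,280:480,::-1],None,fx=3,fy=3))
E
```

```text
t=69.1 pos [ 0.4926 -0.3155  0.1535] rot [-3.142  0.34   0.086] F [-0.1  0.1 -2.5] w 0.0088 q7 0.17
True
 t=69.6 pos [ 0.4927 -0.3154  0.1432] rot [3.142 0.339 0.087] F [ 0.6 -0.4  4.9] w 0.0091 q7 0.16
```

View pics/s11.png

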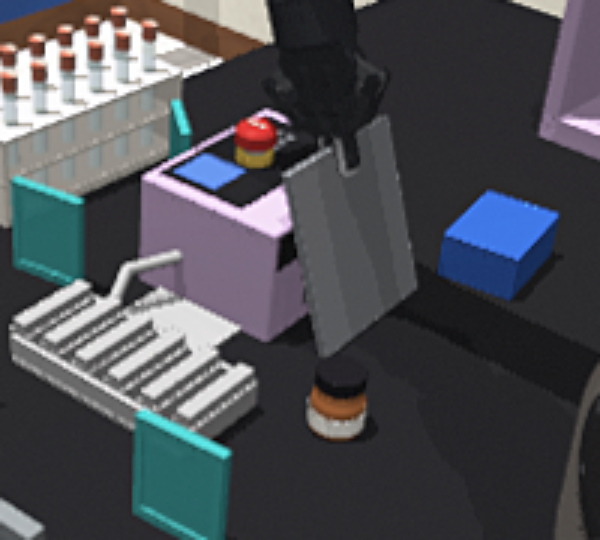

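Bench contact came at the expected height. Releasing.

```bash
python3 - <<'E'
from h import *
t=.34; ps=np.radians(4.95); o=[np.pi,t,ps]
k=np.array([np.cos(ps),np.sin(ps)])
env.move_gripper(.024); env.wait(.3); s=st()
p=s['eef_pos']+.09*np.r_[np.sin(t)*k,np.cos(t)]
env.servo_line(p,o,v=.08)
env.servo_line([.50,-.15,.36],down(ps),v=.2); st()
from fit import *
a,X=cap("side"); b,Y=cap("top")
cv2.imwrite("pics/s12.png",a[...,::-1]); cv2.imwrite("pics/t12.png",b[...,::-1])
R=np.array([[np.cos(ps),-np.sin(ps)],[np.sin(ps),np.cos(ps)]])
for n,Q in (("side",X),("top",Y)):
    P=Q.reshape(-1,3).copy(); P[:,:2]=(P[:,:2]-[.572,-.3086])@R
    np.save(f"/tmp/w_{n}.npy",P)
    m=(P[:,0]>-.17)&(P[:,0]<-.03)&(abs(P[:,1])<.1)&(P[:,2]>.02)&(P[:,2]<.11)&(P[:,0]<-.085)
    q=P[m]; A=np.c_[q[:,2],q[:,1],np.ones(len(q))]; c,*_=np.linalg.lstsq(A,q[:,0],rcond=None)
    print(n,m.sum(),"tan tilt",c, "res",np.std(A@c-q[:,0]),"y range",np.percentile(q[:,1],[1,99]))
    m=(P[:,2]>.13)&(P[:,0]<-.04)&(P[:,0]>-.2)&(abs(P[:,1])<.12)&(P[:,2]<.2); print("upper y",np.percentile(P[m][:,1],[1,99]),"zmax",P[m][:,2].max())
    m=(abs(P[:,0]-.02)<.03)&(abs(P[:,1])<.03)&(P[:,2]>.13)&(P[:,2]<.19); print("stop z",np.sort(P[m][:,2])[-6:])
E
```

```text
t=70.2 pos [ 0.4915 -0.3152  0.1419] rot [-3.14   0.342  0.087] F [-0.1 -0.3  0.3] w 0.0240 q7 0.16
 t=72.7 pos [ 0.4997 -0.151   0.3591] rot [-3.141e+00  2.000e-03  8.500e-02] F [ 0.9 -0.1 -0.2] w 0.0242 q7 0.15
side 1214 tan tilt [ 0.39063255  0.00904677 -0.13611779] res 0.0020467492761549444 y range [-0.07709868  0.0815723 ]
upper y [-0.07817353  0.08089947] zmax 0.17166139755056362
stop z [0.15811784 0.15841588 0.15853076 0.15856081 0.15889275 0.15994968]
top 287 tan tilt [ 0.39207846  0.00054149 -0.13553886] res 0.0009752205035880604 y range [-0.07768335 -0.00849577]
upper y [-0.07891185  0.00053405] zmax 0.17548129721694278
stop z [0.15659957 0.15676601 0.15677114 0.15692063 0.15944647 0.15978154]
```

View pics/s12.png

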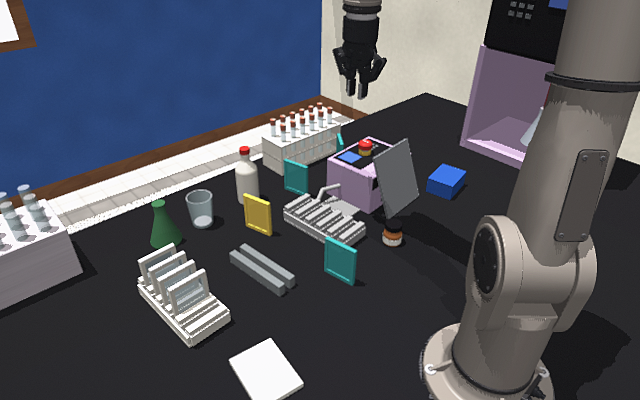

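View pics/t12.png

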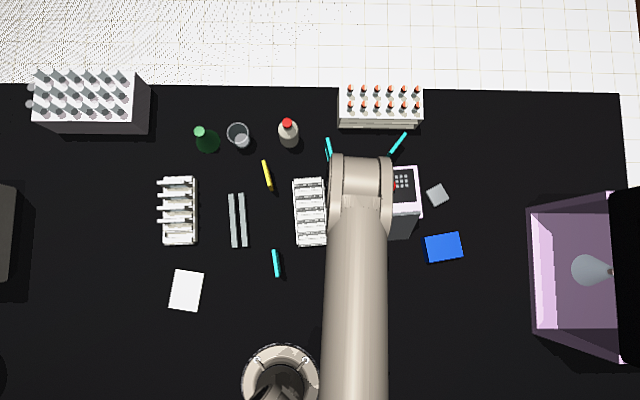

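The screen leans squarely against the front of the housing: tilt about 0.37 rad, foot about 51 mm out, about 2 mm off centre. Before resetting the stop I'll re-check the rack.

```bash
python3 - <<'E'
from plates import *
r=rack_pose(); report()
for n in ("side","top"):
    p=np.load(f"/tmp/{n}_r.npz")['p'][...,::-1]
    cv2.imwrite(f"pics/z13{n}.png",cv2.resize(p[220:360,110:260] if n=="side" else p[160:260,140:260],(400,400*140//150),interpolation=cv2.INTER_CUBIC))
cv2.imwrite("pics/c13.png",np.hstack([cv2.imread("pics/z13side.png"),cv2.imread("pics/z13top.png")]))
E
```

```text
top rack 770 [0.527  0.3277] 2.23 (array([528. , 327.2]), array([203.4,  86.7]), 1.94)
side rack 1007 [0.5011 0.3351] 15.81 (array([527. , 327.5]), array([210.9,  89.3]), 2.58)
top rack plate 93 [0.602  0.3329] -85.7 (array([10.8, 78.9]), 3.71) [0.1082 0.1111]
top rack plate 105 [0.5664 0.3273] -86.6 (array([10.9, 76.9]), 3.64) [0.1081 0.1127]
top rack plate 105 [0.5281 0.3275] -86.9 (array([10.2, 78.2]), 2.95) [0.1083 0.1121]
top rack plate 100 [0.4899 0.325 ] -87.1 (array([10.1, 78.5]), 2.78) [0.1082 0.1112]
side rack plate 270 [0.6027 0.3309] -87.8 (array([13.7, 81.6]), 2.34) [0.1074 0.1103]
side rack plate 281 [0.5651 0.3283] -87.5 (array([15.1, 81.9]), 3.32) [0.1072 0.1102]
side rack plate 294 [0.5265 0.3276] -87.9 (array([14.3, 81.5]), 2.35) [0.1076 0.1103]
side rack plate 313 [0.4888 0.3245] -87.8 (array([14. , 81.6]), 2.73) [0.1074 0.11  ]
```

View pics/c13.png

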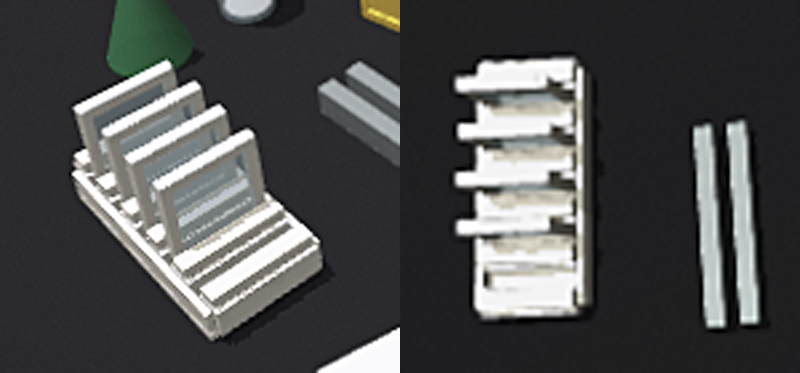

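Plates and rack are good. Now I turn the stop's knob clockwise.

```bash
python3 - <<'E'
from h import *
c=(.592,-.307); y0=.5
env.servo_line([*c,.33],down(y0),v=.15)
env.move_gripper(.062)
env.servo_line([*c,.20],v=.12); st()
print(env.servo_line([*c,.128],v=.04,stop_force=8)); st()
a,_=cap("side"); cv2.imwrite("pics/s14.png",cv2.resize(a[90:230,290:470,::-1],None,fx=4,fy=4))
E
```

```text
t=76.0 pos [ 0.5926 -0.3071  0.201 ] rot [ 3.14e+00 -1.00e-03  5.00e-01] F [-0.3  0.9 -0. ] w 0.0619 q7 0.60
False
 t=77.9 pos [ 0.5922 -0.307   0.1283] rot [ 3.141 -0.     0.5  ] F [ 0.5 -1.2 -0.8] w 0.0622 q7 0.56
```

View pics/s14.png

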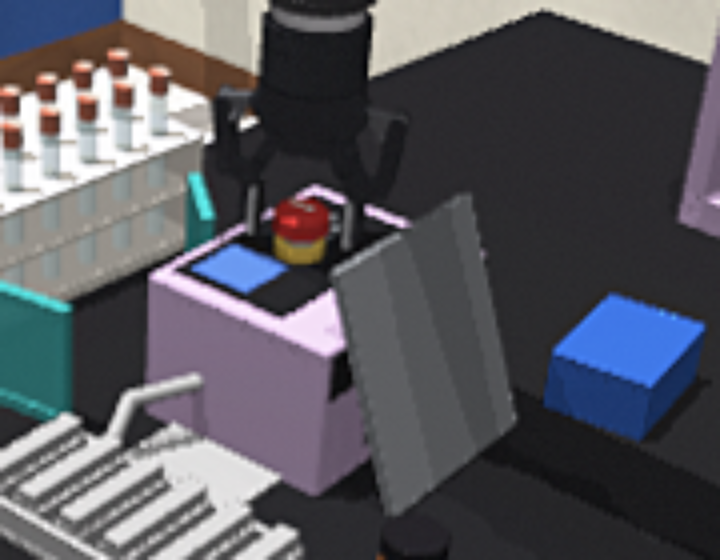

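The fingers straddle the cap at (300,215) and are clear of the screen. Gripping and turning.

```bash
python3 - <<'E'
from h import *
c=(.592,-.307)
env.move_gripper(.0); st("grip")
for y in (.3,.1,-.1,-.3,-.45):
    env.servo_line([*c,.128],down(y),v=.05); st("%.2f"%y)
env.wait(.2)
env.move_gripper(.062); st("open")
env.wait(.2)
env.servo_line([*c,.30],v=.12)
env.servo_line([.50,-.15,.36],down(.087),v=.2); st()
from plates import *
r=rack_pose(); report()
for n in ("side","top"):
    X=np.load(f"/tmp/{n}_r.npz")['X']; m=sel(X,c,(.03,.03),.13,.2); print("stop z",np.sort(X[m][:,2])[-8:])
ps=np.radians(4.95); R=np.array([[np.cos(ps),-np.sin(ps)],[np.sin(ps),np.cos(ps)]])
X=np.load("/tmp/side_r.npz")['X']; P=X.reshape(-1,3).copy(); P[:,:2]=(P[:,:2]-[.572,-.3086])@R
m=(P[:,0]>-.17)&(P[:,0]<-.085)&(abs(P[:,1])<.1)&(P[:,2]>.02)&(P[:,2]<.11)
q=P[m]; A=np.c_[q[:,2],q[:,1],np.ones(len(q))]; k,*_=np.linalg.lstsq(A,q[:,0],rcond=None); print("screen",k,np.percentile(q[:,1],[1,99]))
cv2.imwrite("pics/s15.png",np.load("/tmp/side_r.npz")['p'][...,::-1])
E
```

```text
grip t=78.3 pos [ 0.5926 -0.3068  0.1286] rot [ 3.141e+00 -1.000e-03  5.000e-01] F [0.5 0.7 2.9] w 0.0393 q7 0.56
0.30 t=78.7 pos [ 0.593  -0.3066  0.1286] rot [ 3.141e+00 -2.000e-03  3.040e-01] F [2.5 1.8 3.9] w 0.0391 q7 0.39
0.10 t=79.0 pos [ 0.5933 -0.3065  0.1288] rot [ 3.141e+00 -3.000e-03  1.060e-01] F [4.1 2.2 4.5] w 0.0395 q7 0.22
-0.10 t=79.4 pos [ 0.5938 -0.3065  0.129 ] rot [-3.141e+00 -3.000e-03 -9.500e-02] F [5.1 1.7 6.3] w 0.0393 q7 0.04
-0.30 t=79.7 pos [ 0.5942 -0.3066  0.1291] rot [-3.141 -0.004 -0.295] F [6.3 2.1 5.7] w 0.0391 q7 -0.14
-0.45 t=80.0 pos [ 0.5945 -0.3067  0.1292] rot [-3.14  -0.005 -0.445] F [7.8 2.3 5.4] w 0.0392 q7 -0.27
open t=80.6 pos [ 0.5905 -0.3075  0.1269] rot [ 3.141e+00  3.000e-03 -4.500e-01] F [-0.6 -0.1 -0.3] w 0.0622 q7 -0.27
 t=83.5 pos [ 0.5    -0.1511  0.3595] rot [3.141e+00 1.000e-03 8.500e-02] F [-0.4  0.1  0.6] w 0.0617 q7 0.17
top rack 794 [0.5279 0.3276] 2.16 (array([528.2, 327.3]), array([203.8,  86.8]), 2.25)
side rack 998 [0.5004 0.3352] 16.35 (array([527.6, 327.5]), array([209.7,  89.6]), 2.72)
top rack plate 94 [0.6017 0.334
[... 218 characters left out ...]
115]
top rack plate 100 [0.4898 0.3242] -86.9 (array([10. , 77.6]), 3.05) [0.1084 0.1117]
side rack plate 271 [0.6024 0.3315] -87.7 (array([13.9, 81.8]), 2.61) [0.1072 0.1104]
side rack plate 282 [0.5649 0.3269] -88.0 (array([14.3, 81.4]), 1.95) [0.1074 0.1102]
side rack plate 295 [0.5268 0.3268] -86.9 (array([14. , 80.9]), 3.43) [0.1074 0.1101]
side rack plate 312 [0.488  0.3236] -88.6 (array([13.8, 81.4]), 1.36) [0.1075 0.1105]
stop z [0.16561324 0.16576862 0.16580956 0.16588156 0.16658576 0.16727148
 0.16739232 0.16767765]
stop z [0.1654407  0.16547441 0.1661672  0.16655198 0.16716811 0.16769382
 0.16894741 0.17121706]
screen [ 0.38884638  0.00792559 -0.13600529] [-0.07797637  0.08147161]
```

View pics/s15.png

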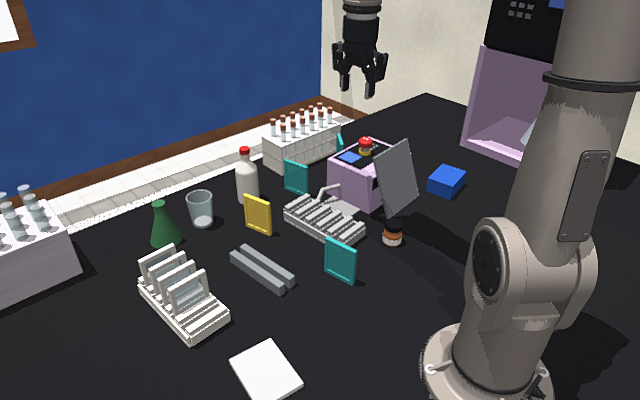

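The stop is up, with its cap at (366,145) and reading 166 mm again. The screen is still leaning at (398,180) and the four plates are in the rack at (180,285). Handing in.

```bash
python3 - <<'E'
from h import *
env.close_job()
E
```

```text
the job is handed in; nothing more can be done
```

The job is handed in, and my last checks showed every part of it in place. It took about 84 s of the 210 s allowed.

- **Stop:** I pressed it until it latched (the cap top dropped from 166 to 158 mm). After all the other moves I turned it clockwise by about 0.95 rad. It sprang back up, and the cap reads 166 mm again.
- **Plates:** Four white plates were in the bay, with one slot empty. All four now stand in the rack slots at +76, +38, 0 and -38 mm. Their tops are at about 108 mm, which means fully down, and each is within about 4 mm of the rack's centre line.
- **Screen:** It leans on the housing's front at about 0.37 rad, foot about 51 mm out, about 2 mm off centre and square. I did not measure the contact force. The contact is inferred from the tilt, which matches resting on the housing's top edge.
- **Rack shift:** The rack moved about 8 mm in -y around the time I placed the last plate. It could have been the announced knock or my own release. The plates stayed seated.
- **Camera disagreement:** The two cameras disagreed by about 2 mm in x, so I used the average. The side camera's hull fit of the loaded rack was off because the plates hid part of it. I used the top camera and the rectangle fit for that instead.
- **Bystanders:** The other things on the bench look unmoved in the last side picture. I did not measure each one.

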